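# Show the spare soldering tips, then snap the case shut

### The arm

A 6-joint arm with a two-finger parallel gripper is mounted at the origin on the work surface. World frame = base frame: x ahead of the robot, y to its left, z up, the work surface at z = 0. Lengths are in mm, angles in rad, forces in N, time in s.
With the tool pointing down it reaches from about 300 to 775 mm from the base axis. Payload 14.6 kg.
Tool frame: the origin (TCP) lies on the centre line of the jaws, within the pads' length; the fingertips stand 19 mm ahead of it and the grasp point (between the pads) is the TCP (bot.tip_reach is the distance from the TCP to the fingertips, in mm); y points along the fingers, x is the direction in which the jaws open and shut, and the axes are right-handed (so a half turn about y gives the same grasp; the last joint's range is limited). The gripper opens to 85 mm and grips with 20 to 120 N. Pads are 22 mm wide; open, the fingers measure 114 mm over their backs; the gripper's body (76 mm by 85 mm) begins 54 mm behind the grasp point. The pads swing forward as they close: fully open they stand 13 mm farther back than shut.
Start: joints at [-1.35, 0.3, 1.521, -0, 1.321, -0.067], TCP at [156.107, -527.371, 250.281] pointing down, gripper open.
Joint ranges: [-3.03, 3.03], [-0.79, 2.21], [0.23, 2.52], [-1.04, 4.18], [0, 3.07], [-2.55, 2.55]. Speed limits (rad/s): [2.22, 2.22, 2.57, 3.14, 3.14, 3.14].

### API

Orientations are given as a unit quaternion [w, x, y, z].
In Python, from rig import bot gives the robot as it stands. Calls block until the motion is done:
- bot.move_to(position, orientation): joint-space move of the TCP to a pose.
- bot.servo_line(position, attitude=None, speed=150, until_force=None): straight line of the TCP; attitude=None keeps the orientation; speed is the mean speed in mm/s. With until_force (N) it stops when the force on the tool has changed by that much, and returns True; else False.
- bot.move_joints(angles): joint-space move.
- bot.move_gripper(opening, grip_force=None): finger opening in mm; grip_force is the grip in N (None keeps the last); returns when the fingers have stopped.
- bot.dwell(seconds).
- bot.ik(position, orientation): joint angles nearest the present ones, or None.
- bot.read_state(): the state.
- bot.read_camera(name): name is "side" or "top" or "wrist"; returns a dict with "image" (400x640x3 uint8, blue, green, red), "depth" (400x640 float32, mm along the optical axis (not along the pixel's ray), 0 where there is no reading), "fovy" (degrees; the focal length in pixels is half the picture's height over the tangent of half this angle, whatever the lens; pixels are square), "cx", "cy" (the principal point, pixels), "eye" and "attitude" of the camera in the world; the wrist camera has in their place "mount" (4x4, takes a point from camera to tool coordinates, whose origin is the TCP and whose axes are the tool frame's). Camera axes: x right, y down, z forward; pixel columns grow to the right and rows downward; lengths in mm; the calibration is good to about 2 mm. A picture is of the moment at which its call begins: read the wrist's pose just before it.
A pose or a line that the arm cannot do raises bot.MotionError and nothing moves.
- bot.finish_job(): hands the job in, once; it reports no verdict.
The state is a dict: "clock": time; "joint_positions": joint angles; "qvel": joint speeds; "effort": joint torques, N m; "ee_pos": TCP position; "tool_rot": TCP orientation; "ft_force": force on the tool from outside, world axes, zero at the start; "moment": the same for the moment, N m; "grip_width": finger opening in mm.
Only numpy, scipy, OpenCV 4.12 (cv2) and the standard library are available. Lean on these libraries where they do the work, as an engineer would, in place of code of your own. Each camera call takes 0.05 s, during which the arm holds its last target. There are 200 camera calls.

### The job

Press the thumb button of the narrow flip-lid case so that its sprung lid pops right up, and leave it standing fully open for at least two seconds so that the bench camera can record the spare soldering tips inside. Then push the lid down until it snaps shut and stays shut. Leave the wider flip-lid case closed.

Things in the scene. Friction and masses are not known exactly. Their poses are not given: they have to be found in the camera images.
- tip_case: Narrow grey flip-lid case: 140 deep (x), 90 wide (y), 56 mm high when shut, fixed. Origin: centre of underside on the bench, z up; -x is the front (button, towards the robot), +x the hinge side. Shut, the flat 6 mm lid covers x -28 (front edge) to +70 mm (hinge line, 40 mm high), top at 56 mm. Fully open, its front edge is at x 13 mm, 121 mm high. Before it a ledge, x -70 to -30, 50 mm high.
- tip_button_top (a point): Centre of the top of the narrow case's black thumb button: a pad 26 (case x) by 34 mm (y) on the front ledge, at x -54, y 0 mm in the case frame, 64 mm above the bench (8 above the shut lid); its rear edge is 13 mm before the lid. Pressed straight down it travels 7 mm, 1 N at first, 2.5 N at the bottom, and springs back. The latch lets go within 5 mm.
- tip_lid (a joint): Narrow case's lid angle, rad: 0 flat shut (about 0.01 latched), 0.8 fully open (46 degrees, its stop). Freed, a weak spring (1.5 N at the front edge) lifts it in under 1 s and holds it open; its top is smooth: push it down from above. To latch, press its top within 30 mm of the front edge until flat: 4 N to snap, more nearer the hinge; 15 N is plenty. Not latched, it springs up again.
- wide_lid (a joint): The same angle for the lid of the wide case: the bystander, alike in colour, button and latch but 150 mm wide. It starts shut (about 0.01) and must stay shut.
There are look-alikes about, which are no part of the job. What is shaped like the tip_case but pink is not meant.

How it is judged:
By the outcome, as a careful person would: the job done as asked, in the order asked, and still so for the second after the job is handed in, with the robot touching nothing.
It also fails if it takes over 38 s, if anything falls off the work surface, if the arm or the gripper's body presses on something with over 40 N, if the wrist force passes 120 N, or if a joint passes its speed limit or range.

## Working session

There is one attempt and no reset: what is moved stays moved. The work goes in short steps, each a Python script; the robot and the scene stay as the last script left them, time stands still between calls to the robot, and variables do not carry over. Pictures are saved under pics/ and viewed, about 8 in all and at most 12, crops included, and the job is handed in when it is done.

```bash
mkdir -p pics; cat > h.py <<'E'
import numpy as np, cv2
from scipy.spatial.transform import Rotation as R
from rig import bot
def q2R(q): return R.from_quat([q[1],q[2],q[3],q[0]]).as_matrix()
def cloud(c):
    h,w=c["depth"].shape; f=h/2/np.tan(np.radians(c["fovy"])/2)
    v,u=np.mgrid[:h,:w]; d=c["depth"]
    P=np.stack([(u-c["cx"])/f*d,(v-c["cy"])/f*d,d],-1)
    A=np.array(c["attitude"],float); A=q2R(A) if A.size==4 else A
    W=P@A.T+np.array(c["eye"]); W[d==0]=np.nan
    return W
E
python3 - <<'E'
from h import *
s=bot.read_state(); print(s["clock"],s["tool_rot"],s["ft_force"])
for n in("top","side"):
    c=bot.read_camera(n); cv2.imwrite(f"pics/{n}.png",c["image"]); np.save(f"pics/{n}_w.npy",cloud(c)); print(n,c["fovy"],c["eye"],c["attitude"])
E
```

```text
0.0 [ 0.56680727 -0.5662498   0.42344245 -0.42283232] [0.56676792 0.30893021 0.90386264]
top 50.95988667679918 [520.47183475 -26.12981799 969.61526985] [ 0.02632261 -0.70155745  0.71124158 -0.03549201]
side 43.15199271549095 [124.99966229 639.17923125 685.64166402] [ 0.13574697 -0.28063797  0.85027483 -0.42408467]
```

View pics/top.png

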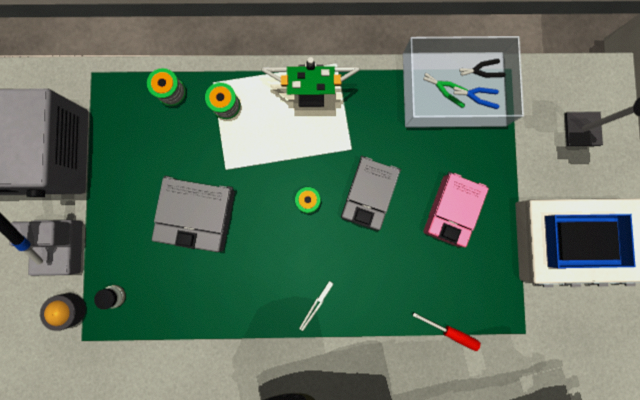

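View pics/side.png

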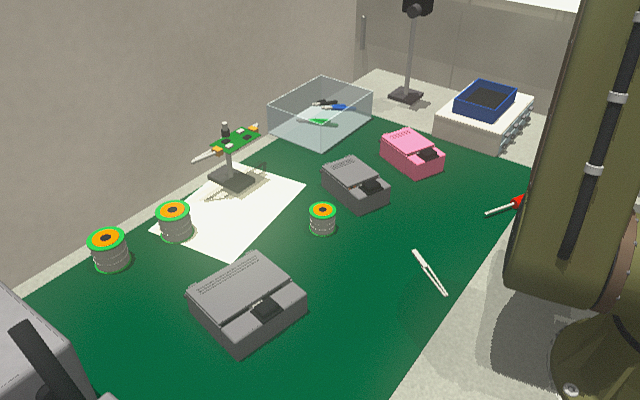

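The top picture shows the narrow grey case at about (371,193) with its button at (365,216), the wide case at (193,215) and the pink one at (458,210). Now to measure the narrow case.

```bash
python3 - <<'E'
from h import *
W=np.load("pics/top_w.npy"); im=cv2.imread("pics/top.png")
sub=np.zeros(W.shape[:2],bool); sub[145:240,330:412]=1
z=W[...,2]
m=sub&(z>30)&(z<75)
n,l=cv2.connectedComponents(m.astype(np.uint8)); k=l[193,371]; m=l==k
print(m.sum(), np.nanmedian(W[185:190,365:375],axis=(0,1)))
P=W[m][:,:2].astype(np.float32); r=cv2.minAreaRect(P); print("rect",r); print(cv2.boxPoints(r))
b=m&(im.max(2)<60)
bb=b&(z>60); print("btn",bb.sum(),b.sum(),W[bb].mean(0),np.median(W[b],0), cv2.minAreaRect(W[bb][:,:2].astype(np.float32)))
lid=m&(z>54)&(z<59)&~b; print("lid",cv2.minAreaRect(W[lid][:,:2].astype(np.float32)),np.median(z[lid]))
# neighbours high
for nm,(a,b_,c,d) in dict(spool=(185,215,293,323),pink=(170,250,425,490)).items():
    S=W[a:b_,c:d].reshape(-1,3); S=S[S[:,2]>20]; print(nm,S.min(0),S.max(0))
print(q2R(bot.read_state()["tool_rot"]).round(3))
E
```

```text
2626 [ 620.83013277 -145.64377425   56.58530062]
rect ((610.5750732421875, -148.14390563964844), (93.7762680053711, 146.94631958007812), 69.99694061279297)
[[ 525.4952   -167.0705  ]
 [ 663.57684  -217.33646 ]
 [ 695.65497  -129.21732 ]
 [ 557.5733    -78.951355]]
btn 179 290 [ 557.2964673  -128.91858762   63.85306919] [ 557.16071751 -127.11221349   62.43272311] ((557.5628051757812, -129.1526336669922), (33.78059387207031, 25.494800567626953), 69.48601531982422)
lid ((610.9310302734375, -148.57516479492188), (87.77909851074219, 140.75306701660156), 70.40161895751953) 56.48966635083764
spool [570.23220028 -34.76884409  46.16650039] [623.66884977  18.20443143  56.16483445]
pink [ 488.86472343 -411.11029222   20.12726595] [ 656.32745403 -271.83467829   69.16605731]
[[ 0.284 -0.     0.959]
 [-0.959  0.001  0.284]
 [-0.001 -1.     0.   ]]
```

```bash
cat >> h.py <<'E'
O=np.array([610.6,-148.3]); a=np.radians(-20.0)
ex=np.array([np.cos(a),np.sin(a)]); ey=np.array([-ex[1],ex[0]])
def quat(sgn=1):
    x=sgn*np.r_[ey,0]; y=np.array([0,0,-1.]); q=R.from_matrix(np.c_[x,y,np.cross(x,y)]).as_quat()
    return [q[3],*q[:3]]
def tip(x,z,y=0): # case-frame fingertip -> TCP world
    return [*(O+ex*x+ey*y), z+bot.tip_reach]
E
python3 - <<'E'
from h import *
for s in(1,-1): print(s,bot.ik(tip(-57,140),quat(s)))
bot.move_gripper(0); print(bot.tip_reach, bot.read_state()["clock"])
bot.move_to(tip(-57,140),quat(1))
s=bot.read_state(); print(s["clock"],s["ee_pos"],s["ft_force"],s["grip_width"])
c=bot.read_camera("wrist"); cv2.imwrite("pics/w1.png",c["image"])
c=bot.read_camera("side"); cv2.imwrite("pics/s1.png",c["image"])
cv2.imwrite("pics/j1.png",np.hstack([cv2.resize(cv2.imread("pics/w1.png"),(400,250)),cv2.imread("pics/s1.png")[75:325,220:620]]))
E
```

```text
1 [-2.91297511e-01  4.36212930e-01  1.55728752e+00 -4.44089210e-16
  1.14809220e+00 -1.51302799e+00]
-1 [-2.91297511e-01  4.36212930e-01  1.55728752e+00 -4.44089210e-16
  1.14809220e+00  1.62856467e+00]
19.0 0.8667
2.925 [ 556.91221258 -129.51462863  159.13507706] [-0.18609758 -0.25359835  0.28971215] -0.260311838633145
```

View pics/j1.png

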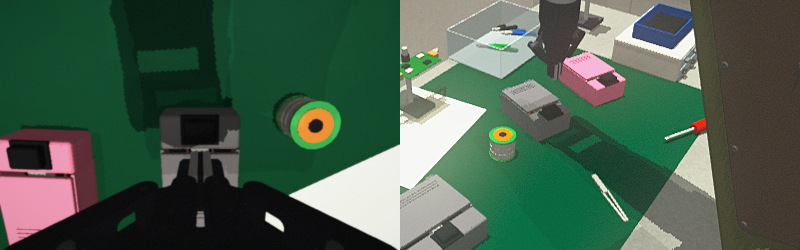

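The left half (wrist) shows the narrow case with its button at (200,130) in line with the shut fingers. On the right (side view), the gripper is above the case. I'll check the button position with wrist depth, then press if it agrees.

```bash
python3 - <<'E'
from h import *
s=bot.read_state(); c=bot.read_camera("wrist")
M=np.array(c["mount"]); T=q2R(s["tool_rot"])
c["attitude"]=T@M[:3,:3]; c["eye"]=np.array(s["ee_pos"])+T@M[:3,3]
W=cloud(c); z=W[...,2]; b=(c["image"].max(2)<70)&(z>60)&(z<68); b[:,:260]=0;b[:,380:]=0
r=cv2.minAreaRect(W[b][:,:2].astype(np.float32)); print(b.sum(),r,np.median(z[b]))
d=np.array(r[0])-O; bx,by=d@ex,d@ey; print("case frame",bx,by)
if abs(bx+54)<5 and abs(by)<5:
    f0=s["ft_force"][2]
    bot.servo_line(tip(-57,70),speed=120)
    h=bot.servo_line(tip(-57,54),speed=25,until_force=5)
    s=bot.read_state(); print("press",h,s["ee_pos"][2]-19,s["ft_force"]-0,s["clock"])
    bot.servo_line(tip(-62,160),speed=150)
    bot.dwell(.3); print(bot.read_state()["clock"])
    c=bot.read_camera("side"); cv2.imwrite("pics/s2.png",c["image"][75:325,220:620])
E
```

```text
1909 ((557.5631713867188, -132.40550231933594), (33.972084045410156, 25.582136154174805), 70.71611785888672) 63.288167022734484
case frame -55.27455485261757 -3.2037215422346215
press True 57.01824946995677 [-2.02626214  0.32436511  7.05307314] 4.35
5.4917
```

View pics/s2.png

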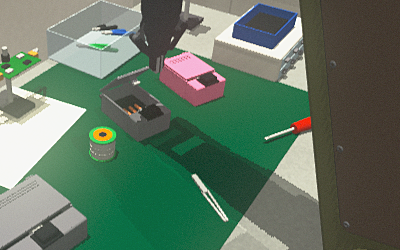

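The lid is up, with the tips visible at about (145,108). I'll hold it open, then measure its front edge.

```bash
python3 - <<'E'
from h import *
bot.dwell(2.6)
c=bot.read_camera("side"); W=cloud(c)
L=np.c_[(W[...,:2].reshape(-1,2)-O)@np.c_[ex,ey],W[...,2].ravel()]
m=(abs(L[:,1])<40)&(L[:,0]>0)&(L[:,0]<75)&(L[:,2]>45)&(L[:,2]<135); Q=L[m]
g=c["image"].reshape(-1,3)[m].max(1)
for lo in range(0,75,8):
    k=(Q[:,0]>=lo)&(Q[:,0]<lo+8); 
    if k.sum(): print(lo,k.sum(),np.percentile(Q[k,2],[5,50,95]).round(1))
print(bot.read_state()["clock"])
E
```

```text
0 85 [ 94.8 116.7 121. ]
8 87 [101.  111.8 120.2]
16 17 [ 98.9 101.9 105.6]
24 22 [51.  93.  96.9]
32 16 [72.7 84.9 87.9]
40 15 [66.1 77.3 79.7]
48 22 [64.3 68.7 72. ]
56 75 [45.3 49.1 62.5]
64 41 [46.2 49.  55.3]
72 7 [45.5 46.4 47.4]
8.1917
```

Fully open (front edge at 121 mm) for well over two seconds. Now closing along the hinge arc.

```bash
python3 - <<'E'
from h import *
bot.servo_line(tip(-20,165),speed=150); 
def arc(t,s=90,dz=0): c,n=np.cos(t),np.sin(t); return tip(70-s*c+16*n+11,40+s*n+16*c+dz,-1)
bot.servo_line(arc(.8,dz=35),speed=150)
bot.servo_line(arc(.8,dz=3),speed=100)
for t in(.6,.4,.2,.06):
    h=bot.servo_line(arc(t),speed=60,until_force=20); s=bot.read_state(); print(t,h,s["ee_pos"][2]-19,s["ft_force"].round(1),s["clock"])
    if h: break
else:
    p=arc(0); p[2]-=6
    h=bot.servo_line(p,speed=20,until_force=12); s=bot.read_state(); print("snap",h,s["ee_pos"][2]-19,s["ft_force"].round(1))
    bot.dwell(.2)
    bot.servo_line(tip(-12,170),speed=150); bot.servo_line(tip(-130,200),speed=200); bot.dwell(1)
    c=bot.read_camera("side"); W=cloud(c); cv2.imwrite("pics/s3.png",c["image"][75:,150:620])
    c2=bot.read_camera("top");
    for C in(c,c2):
        W=cloud(C); L=np.c_[(W[...,:2].reshape(-1,2)-O)@np.c_[ex,ey],W[...,2].ravel()]
        m=(abs(L[:,1])<35)&(L[:,0]>-22)&(L[:,0]<60)&(L[:,2]<130); print(m.sum(),np.percentile(L[m,2],[5,50,95]))
    print(bot.read_state()["clock"],bot.read_state()["ft_force"])
E
```

```text
0.6 False 104.4787172387074 [-0.9  0.1  1.8] 10.075
0.4 False 89.64067102177079 [-0.1 -0.5  1.9] 10.5333
0.2 False 73.29009654857873 [-0.6  0.6  2.4] 10.9917
0.06 False 60.92266165832635 [-0.5  1.   1. ] 11.3583
snap True 55.408553402900466 [-5.2  1.8 13.5]
655 [53.53326665 55.75058378 57.68435015]
1178 [53.82598218 56.63587113 59.28592643]
14.7583 [ 0.25740757  0.22782776 -0.25761585]
```

View pics/s3.png

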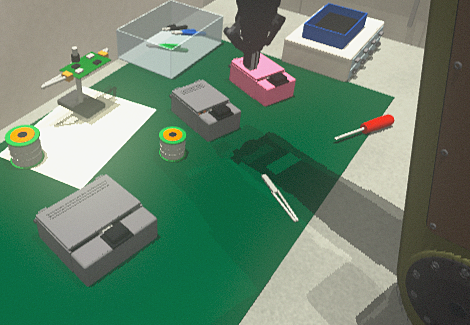

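The narrow case at (205,105) is shut, and so is the wide case at (97,230). The gripper touches nothing, so I'm handing in.

```bash
python3 -c "
from rig import bot
bot.finish_job(); print(bot.read_state()['clock'])"
```

```text
the job is handed in; nothing more can be done
the job is handed in; nothing more can be done
```

The narrow case's lid popped fully open, stood open for more than two seconds, and is now shut again. I handed the job in shortly after 14.8 s on the robot's clock, against the 38 s limit.

- **Opening:** I pressed the thumb button with the closed fingers down to the bottom of its travel, with about 7 N on the tool. The lid's front edge then measured 121 mm high, which is fully open. It stayed up for at least 2.7 s by the clock.
- **Closing:** I pushed the lid down along its hinge arc and pressed until the force reached about 13.5 N.
- **Last checks:** More than a second after I lifted off, the lid top measured about 56 mm in both fixed cameras, so it is flat and staying shut. The wide case looked closed in the last picture, though I did not measure its lid. The tool force was near zero, so the robot was touching nothing.
- **Disagreement:** The wrist camera put the button about 3 mm to one side of the top camera's estimate. That was well within the pad's width, so I went ahead without correcting it.

No check failed.

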